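# Torque-check the stand's clamp screw, then dock the card terminal

## Robot

A 6-joint arm with a two-finger parallel gripper is mounted at the origin on the work surface. World frame = base frame: x ahead of the robot, y to its left, z up, the work surface at z = 0. Lengths are in m, angles in degrees, forces in N, time in s.
With the tool pointing down it reaches from about 0.4 to 0.825 m from the base axis. Payload 7 kg.
Tool frame: the origin (TCP) lies midway between the tips of the shut fingers; the grasp point (between the pads) lies 19 mm behind it; z points along the fingers, y is the line along which they close (so a half turn about z gives the same grasp; the last joint's range is limited). The gripper opens to 88 mm and grips with 3 to 60 N. Pads are 19 mm wide; open, the fingers measure 130 mm over their backs; the gripper's body (78 mm by 193 mm) begins 47 mm behind the grasp point.
Start: joints at [92.538, 20.546, 0.682, 0, -70.136, -16.507], TCP at [0.163, 0.655, 0.227] pointing down, gripper open.
Joint ranges: [-176.03, 176.03], [-82.01, 121.73], [-58.28, 71.71], [-173.87, 95.51], [-174.79, -0.11], [-173.66, 173.66]. Speed limits (degrees/s): [136.94, 136.94, 172.46, 180, 180, 180].

## Interface

Orientations are given as [roll, pitch, yaw] about the fixed x, y, z axes, in that order (R = Rz(yaw) Ry(pitch) Rx(roll)).
In Python, from plant import r, eyes, workorder gives the robot as it stands.
- The arm moves only by the tool step_arm, never from a script. Its argument "plan" is a list of rows, each a list of 5 numbers: the shift along the tool's x, y, z each as a share of 25 cm, from -1 to 1, then the turn about the tool's z as a share of 60 degrees, from -1 to 1, then the finger opening in mm, from 0 to 87.6. In form: [[x, y, z, turn, jaw], ...]. A call has 1 to 12 rows; each row is the pose to reach, as a shift and turn from the pose commanded when the call began, along the tool's axes at that moment; what a row does not reach only later rows make up. A row lasts 1/12 s, in which the tool goes at most 41.7 mm and 7.16 degrees, less where a joint would pass 70% of its speed; a pose out of reach is approached as far as the arm can. A call with a number of a shift or a turn outside -1 to 1 is refused whole. A call with a gripper value outside its range is refused whole. The fingers move at their own pace and stop on an object; "newtons" is the grip in N (left out, the last holds). Time passes only in rows, so rows that repeat a pose let the fingers close. It gives the time, the measured TCP pose, the force, the opening and the grip force at its end, in the units of the state.
- r.get_state(): the state, without advancing time (a new reading comes with each control period).
- eyes.capture(name): name is "scene" or "top" or "wrist"; returns the picture (400x640x3 uint8, red, green, blue); there is no depth.
- eyes.camera_model(name): a dict with "fov_y" (degrees; the focal length in pixels is half the picture's height over the tangent of half this angle, whatever the lens; pixels are square), "cx", "cy" (the principal point, pixels), "k1" (the pictures are not rectified: a ray, as slopes to the right and down, at radius r is drawn at 1 + k1 r^2 times it, then the intrinsics apply), "world_to_cam" (4x4, takes a point from world to camera coordinates); the wrist camera has in their place "hand_eye" (4x4, takes a point from camera to tool coordinates, whose origin is the TCP and whose axes are the flange's). Camera axes: x right, y up, looking along -z (the intrinsics and any distortion apply to the point x, -y, -z); pixel columns grow to the right and rows downward; lengths in m; the calibration is good to about 2 mm. A picture is of the moment at which its call begins: read the wrist's pose just before it. camera_model takes no time and is no camera call.
- workorder.close_job(): hands the job in; it is judged then, once.
The state is a dict: "time_s": time; "joints": joint angles; "qd": joint speeds; "joint_torque": joint torques, N m; "tcp_pos": TCP position; "eef_rot": TCP orientation; "contact_force": force on the tool from outside, world axes, zero at the start; "moment": the same for the moment, N m; "gripper_width": finger opening in m; "gripper_force": force on a finger pad.
Only numpy, scipy, OpenCV 4.12 (cv2) and the standard library are available. Lean on these libraries where they do the work, as an engineer would, in place of code of your own. Each camera call takes 0.05 s, during which the arm holds its last target. There are 200 camera calls.

## Task

Check that the clamp screw of the card-terminal stand is still tight: twist its orange spring handle clockwise until its black pointer stands over the green band and keep it there for two seconds, without going on into the red band and without the screw and its dial turning along, then let the handle spring back. After that, put the card terminal in the stand's cradle, keys up and flat on the floor between the yellow corner lips; set it down, do not drop it, and leave the other things on the counter where they are.

Things in the scene. Friction and masses are not known exactly. Their poses are not given: they have to be found in the camera images.
- stand: card-terminal stand, fixed to the counter: an aluminium rail 44 mm wide, 14 mm high and about 300 mm long. Origin under the middle of the rail, on the counter; its y axis runs along the rail, z up. At y = +75 mm it carries a black cradle, at y = -85 mm a blue clamp block (58 x 52 mm, top 40 mm above the counter) on which the clamp screw stands upright. Nothing on it rises above the handle's top, 99 mm over the counter.
- cradle (a point): centre of the cradle's flat floor, 24 mm above the counter, same axes as the stand. The cradle is 172 mm (x) by 84 mm (y); yellow L-shaped lips, 12 mm high and 26 mm long, stand only at its four corners, and inside them there is room for 160 mm (x) by 72 mm (y). The long sides are free of lips for about 120 mm in the middle.
- screw (a joint): the clamp screw with its dark round dial (112 mm diameter, top 52 mm above the counter). Value in rad, growing clockwise seen from above (tightening); it starts anywhere from -0.5 to 0.5. At 0 the dial's zero mark lies along the stand's +x. It is stuck by friction and stays still below about 0.9 N m; more than that, either way, turns it.
- screw_mark (a point): point on the top of the dial's rim, 56 mm from the screw's axis, at the dial's zero mark; it moves only if the screw turns (more than 4 mm counts as turned).
- handle (a joint): the orange torque-indicating handle, turning about the upright screw axis relative to the dial. Value in rad, 0 at rest, growing clockwise seen from above, on a torsion spring of 0.8 N m per rad; let go, it springs back to 0. Pointer zones on the dial: white 0 to 0.36, green 0.36 to 0.66, yellow 0.66 to 0.85, red above 0.85. At -0.1 it meets a stop, and turning it further that way would unscrew the screw.
- handle_grip (a point): point on the screw axis where the handle is gripped, 87 mm above the counter. The handle is an upright flat bar 72 mm long, 12 mm thick and 26 mm high (73 to 99 mm above the counter), clear of the dial by 21 mm. The point's x axis lies along the bar towards the thin black pointer, which hangs from that end down to the dial, 34 to 54 mm from the axis; z is up.
- terminal: dark card terminal with a screen and coloured keys, loose, about 0.3 kg: body 150 mm (x) by 60 mm (y) by 30 mm high; at its +x end a printer hump, 40 mm long, rises to 42 mm. Origin at the centre of its underside, z up. Either end may point to either end of the cradle.
- terminal_mid (a point): middle of the terminal's body, 15 mm above its underside, same axes; docked, it lies 15 mm above the cradle point.
- calculator: grey desk calculator, 150 x 85 x 18 mm. Bystander; origin under its centre.
- stapler: red and black stapler, 36 x 135 x 44 mm. Bystander; origin under its centre.
- mug: pinkish mug, 80 mm wide, 95 mm tall. Bystander; origin under its centre.
- flask: steel drinking flask with a black cap, 70 mm wide, 220 mm tall. Bystander; origin under its centre.
- bell: brass counter bell on a dark wooden foot, 72 mm wide, 49 mm tall. Bystander; origin under its centre.
- pad: block of yellow note paper, 76 x 76 x 22 mm. Bystander; origin under its centre.
Mind the look-alikes: they are no part of the job. There is more than one size of the terminal; the job needs the smaller.

How it is judged (in metres and radians):
On the way, in this order (a step that is already met when the one before it is completed fails the run):
1. the handle is kept with its pointer in the green band for a second and a half, the screw still (value of joint handle between 0.36 and 0.66 rad and distance of screw_mark from where it was at the start of the episode below 0.004 m), for 1.5 s.
2. the handle has sprung back (value of joint handle below 0.12 rad), for 0.1 s.
3. the terminal lies in the cradle (horizontal distance between terminal_mid and cradle below 0.01 m and z of terminal_mid in the frame of cradle between 0.01 and 0.02 m and angle between terminal_mid's own z axis and vertical below 0.08 rad and angle between the x axis of terminal_mid and the x axis of cradle, either way round below 0.15 rad), for 0.2 s.
At the end, for the whole second after the job is handed in: The terminal rests in the cradle, let go: its middle within 10 mm of the cradle's centre, flat on the floor (within 5 mm of height, 4.5 degrees), keys up, lengthwise within 8 degrees; the handle has sprung back (below 0.12 rad) and the screw's rim mark is within 4 mm of where it was (all of step 3 and linear speed of terminal below 0.02 m/s and value of joint handle below 0.12 rad and distance of screw_mark from where it was at the start of the episode below 0.004 m); the robot touches nothing.
It fails at once if the screw was turned (its rim mark moved over 4 mm) (distance of screw_mark from where it was at the start of the episode above 0.004 m).
It fails at once if the handle was forced into the red band (beyond 0.85 rad) (value of joint handle above 0.85 rad).
It fails at once if the terminal was dropped (over 0.45 m/s with no finger on it) (linear speed of terminal above 0.45 m/s and contact force between the fingers and terminal below 0.05 N).
It fails at once if a bystander was shifted by more than 30 mm (distance of any of calculator, stapler, mug, flask, bell, pad from where it was at the start of the episode above 0.03 m).
It also fails if it takes over 59 s, if anything falls off the work surface, if the arm or the gripper's body presses on something with over 40 N, if the wrist force passes 120 N, or if a joint passes its speed limit or range.

## Working session

There is one attempt and no reset: what is moved stays moved. The work goes in short steps, Python scripts to look and compute and a tool call to move; the robot and the scene stay as the last step left them, time stands still between calls to the robot, and variables do not carry over. Pictures are saved under pics/ and viewed, at most 10 in all, crops included, and the job is handed in when it is done.

Besides the shell and the picture viewer there is one more tool, called after "Call:" as name(argument=value, ...) on one line, values as JSON. step_arm: Moves the arm, as the interface text tells. Its arguments: {"type":"object","properties":{"plan":{"type":"array"},"newtons":{"type":"number"}},"required":["plan"]}

```bash
mkdir -p pics; python3 - <<'E'
from plant import r,eyes
import cv2,numpy as np
s=r.get_state();print({k:np.round(v,3).tolist() for k,v in s.items()})
for n in ("top","scene"):
    im=eyes.capture(n);cv2.imwrite(f"pics/{n}0.png",im[:,:,::-1]);
for n in ("top","scene","wrist"): print(n,eyes.camera_model(n))
E
```

```text
{'time_s': 0.0, 'joints': [92.538, 20.59, 0.634, -0.019, -70.136, -16.507], 'qd': [0.069, 0.039, 0.022, 0.041, 0.062, 0.051], 'joint_torque': [0.001, -58.272, 29.306, 6.997, 0.007, -0.0], 'tcp_pos': [0.163, 0.655, 0.226], 'eef_rot': [179.906, -0.009, -13.976], 'contact_force': [-0.717, -0.102, -0.42], 'moment': [0.054, 0.052, -0.009], 'gripper_force': 0.0, 'gripper_width': 0.088}
top {'fov_y': 52.45447542112968, 'cx': 318.1495116735479, 'cy': 199.22388104971407, 'k1': -0.09064765818926232, 'world_to_cam': array([[-0.01206339, -0.99988074,  0.00964272, -0.00663157],
       [ 0.99596607, -0.01115753,  0.08903426, -0.54984933],
       [-0.08891606,  0.01067788,  0.99598189, -0.99427487],
       [ 0.        ,  0.        ,  0.        ,  1.        ]])}
scene {'fov_y': 43.35513606625357, 'cx': 315.10773007887747, 'cy': 200.58345452609476, 'k1': -0.09295392136432007, 'world_to_cam': array([[-0.48241261,  0.87589586, -0.00919311,  0.24488132],
       [-0.49788586, -0.26555294,  0.82558544,  0.21417988],
       [ 0.72068561,  0.40284994,  0.56420225, -1.77551921],
       [ 0.        ,  0.        ,  0.        ,  1.        ]])}
wrist {'fov_y': 58.923390585809926, 'cx': 316.30997986982857, 'cy': 209.1904659340744, 'k1': -0.012330991294438955, 'hand_eye': array([[ 7.87574545e-05,  9.62329795e-01,  2.71884829e-01,
         7.16846198e-02],
       [ 9.99999961e-01, -1.49122580e-04,  2.38143669e-04,
        -1.23031563e-04],
       [ 2.69716915e-04,  2.71884799e-01, -9.62329768e-01,
        -1.58870010e-01],
       [ 0.00000000e+00,  0.00000000e+00,  0.00000000e+00,
         1.00000000e+00]])}
```

View pics/top0.png

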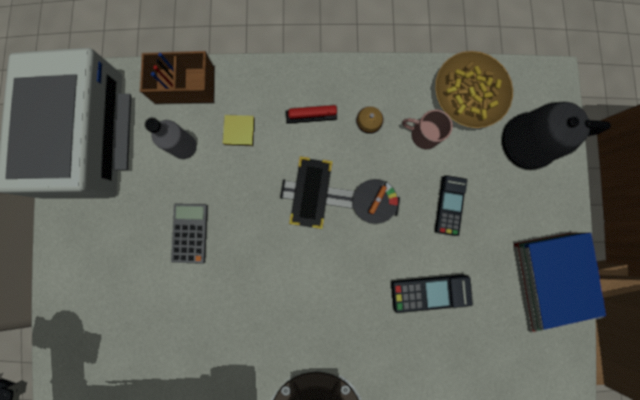

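View pics/scene0.png

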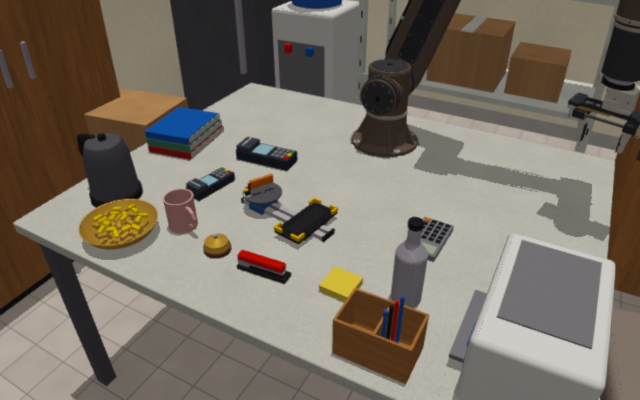

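The top view shows the cradle at (311,192) and the dial with its orange handle at (376,201). The small terminal is at (451,206), hump end up, and the large look-alike is at (432,293). The scene view agrees.

```bash
cat > h.py <<'E'
from plant import r,eyes
import cv2,numpy as np
from scipy.spatial.transform import Rotation as R
def tool():
    s=r.get_state();T=np.eye(4);T[:3,:3]=R.from_euler('xyz',s['eef_rot'],degrees=True).as_matrix();T[:3,3]=s['tcp_pos'];return T
def grab(n):
    T=tool();im=eyes.capture(n);m=eyes.camera_model(n)
    C=T@m['hand_eye'] if n=='wrist' else np.linalg.inv(m['world_to_cam'])
    return im,(m,C)
def cast(cam,px,z):
    m,C=cam;f=200/np.tan(np.radians(m['fov_y']/2))
    K=np.array([[f,0,m['cx']],[0,f,m['cy']],[0,0,1]])
    u=cv2.undistortPoints(np.float64(px).reshape(-1,1,2),K,np.array([m['k1'],0,0,0])).reshape(-1,2)
    d=np.c_[u[:,0],-u[:,1],-np.ones(len(u))]@C[:3,:3].T
    return C[:3,3]+d*((z-C[2,3])/d[:,2])[:,None]
def blobs(im,lo,hi,roi,amin=8):
    x0,y0,x1,y1=roi
    h=cv2.cvtColor(im,cv2.COLOR_RGB2HSV);m=cv2.inRange(h,lo,hi);k=np.zeros_like(m);k[y0:y1,x0:x1]=m[y0:y1,x0:x1]
    c,_=cv2.findContours(k,cv2.RETR_EXTERNAL,cv2.CHAIN_APPROX_NONE)
    return k,sorted([x for x in c if cv2.contourArea(x)>=amin],key=cv2.contourArea,reverse=True)
def rect(cam,c,z):
    p=cast(cam,c.reshape(-1,2),z)[:,:2];(cx,cy),(w,h),a=cv2.minAreaRect(np.float32(p*1000))
    return np.round([cx,cy,w,h,a],1)
E
python3 - <<'E'
from h import *
im,cam=grab('top')
print('handle',[rect(cam,c,.099) for c in blobs(im,(5,150,100),(14,255,255),(350,170,400,225),5)[1]])
print('lips',[rect(cam,c,.036) for c in blobs(im,(20,120,80),(32,255,255),(285,150,340,235),3)[1]])
print('term',[rect(cam,c,.03) for c in blobs(im,(0,0,0),(180,255,75),(430,165,480,245),200)[1]])
print(cast(cam,[[376,201]],.052),cast(cam,[[311,192]],.024))
cv2.imwrite('pics/c.png',cv2.resize(im[145:245,280:480,::-1],None,fx=4,fy=4,interpolation=cv2.INTER_CUBIC))
E
```

```text
handle [array([ 523.7, -141.6,    9.4,   27.3,   62.1]), array([ 560. , -162. ,    9.4,   26.5,   62.1])]
lips [array([486.7, -14.9,  16. ,  29.7,  37.2]), array([496.7,  50.9,  30.2,  17.5,  37.4]), array([648.5,  26.3,  17.2,  30.7,  34.8]), array([638.1, -38.9,  28.7,  16.4,  36.8])]
term [array([ 531. , -345.8,   67.7,  149.2,   79.8])]
[[ 0.54133196 -0.15433926  0.052     ]] [[0.56822364 0.00472493 0.024     ]]
```

View pics/c.png

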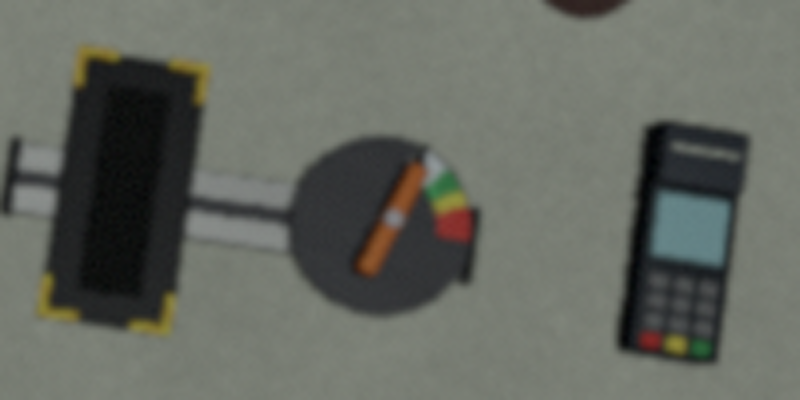

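The crop confirms it: the bar's pointer end lies at the white zone, on the upper right, and the zones run clockwise. The geometry agrees too, with cradle centre (567,6), screw (542,-152) and spacing 160 mm. I'll move above the screw in three parts.

Call:
step_arm(plan=[[0.75, 0.9, 0, 0, 87], [0.75, 0.9, 0, 0, 87], [0.75, 0.9, 0, 0, 87], [0.75, 0.9, 0, 0, 87], [0.75, 0.9, 0, 0, 87], [0.75, 0.9, 0, 0, 87], [0.75, 0.9, 0, 0, 87], [0.75, 0.9, 0, 0, 87], [0.75, 0.9, 0, 0, 87]])

```text
time_s: 0.9
tcp_pos: [0.2914, 0.3895, 0.2271]
eef_rot: [-179.9, 0.0, -14.1]
contact_force: [0.8, 0.1, 0.6]
gripper_width: 0.0871
gripper_force: 0.0
```

Call:
step_arm(plan=[[0.75, 0.9, 0, 0, 87], [0.75, 0.9, 0, 0, 87], [0.75, 0.9, 0, 0, 87], [0.75, 0.9, 0, 0, 87], [0.75, 0.9, 0, 0, 87], [0.75, 0.9, 0, 0, 87], [0.75, 0.9, 0, 0, 87], [0.75, 0.9, 0, 0, 87], [0.75, 0.9, 0, 0, 87]])

```text
time_s: 1.65
tcp_pos: [0.4191, 0.1264, 0.2264]
eef_rot: [180.0, 0.0, -14.2]
contact_force: [0.1, -0.6, 0.9]
gripper_width: 0.087
gripper_force: 0.0
```

Call:
step_arm(plan=[[0.75, 0.9, 0, 0.25, 87], [0.75, 0.9, 0, 0.25, 87], [0.75, 0.9, 0, 0.25, 87], [0.75, 0.9, 0, 0.25, 87], [0.75, 0.9, 0, 0.25, 87], [0.75, 0.9, 0, 0.25, 87], [0.75, 0.9, 0, 0.25, 87], [0.75, 0.9, 0, 0.25, 87], [0.75, 0.9, 0, 0.25, 87], [0.75, 0.9, 0, 0.25, 87], [0.75, 0.9, 0, 0.25, 87], [0.75, 0.9, 0, 0.25, 87]])

```text
time_s: 2.65
tcp_pos: [0.5459, -0.134, 0.2268]
eef_rot: [-180.0, -0.0, -28.8]
contact_force: [-0.3, 0.2, 0.6]
gripper_width: 0.0868
gripper_force: 0.0
```

```bash
cat >> h.py <<'E'
def shares(x,y,z,yaw):
    T=tool();d=T[:3,:3].T@(np.array([x,y,z])-T[:3,3])/.25;y0=r.get_state()['eef_rot'][2]
    return np.round([*d,((y0-yaw+90)%180-90)/60],3)
E
python3 - <<'E'
from h import *
im,cam=grab('wrist');cv2.imwrite('pics/w1.png',im[:,:,::-1])
s=r.get_state();print(s['tcp_pos'],s['eef_rot'],s['time_s'],s['joints'])
k,c=blobs(im,(5,150,60),(16,255,255),(0,0,640,400),60)
print([rect(cam,x,.099) for x in c])
E
```

```text
[ 0.54588772 -0.13417771  0.22696199] [-1.79973753e+02 -2.98945273e-02 -2.88298405e+01] 2.7 [ 6.13739138e+00  9.92344043e+00 -1.37818058e+01 -4.78078755e-03
 -6.62552135e+01  5.50346985e+01]
[array([ 556.1, -160.4,   12.2,   35.5,   61.8]), array([ 522.8, -142. ,   11.1,   32. ,   61.8])]
```

View pics/w1.png

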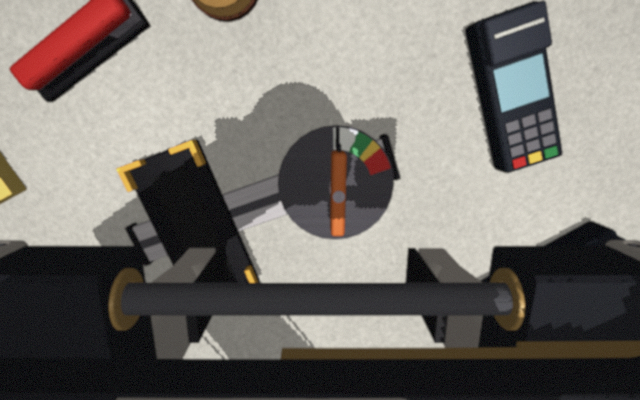

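The wrist view shows the bar centred on the hub at about (338,197) with the pointer at the top, between the fingers' lateral range. The bar centre works out at (541,-152) mm and its angle at -28.5°. Next I descend around the bar.

Call:
step_arm(plan=[[0.016, 0.07, 0.1, 0, 60], [0.016, 0.07, 0.2, 0, 60], [0.016, 0.07, 0.3, 0, 60], [0.016, 0.07, 0.4, 0, 60], [0.016, 0.07, 0.5, 0, 60], [0.016, 0.07, 0.57, 0, 60], [0.016, 0.07, 0.61, 0, 60], [0.016, 0.07, 0.636, 0, 60], [0.016, 0.07, 0.636, 0, 60], [0.016, 0.07, 0.636, 0, 60]])

```text
time_s: 3.53
tcp_pos: [0.5415, -0.1528, 0.0684]
eef_rot: [-180.0, -0.1, -28.9]
contact_force: [-0.2, -0.4, 0.5]
gripper_width: 0.0603
gripper_force: 0.0
```

```bash
python3 - <<'E'
from h import *
im,cam=grab('wrist');cv2.imwrite('pics/w2.png',im[:,:,::-1])
s=r.get_state();print(s['tcp_pos'],s['eef_rot'],s['contact_force'],s['moment'])
k,c=blobs(im,(5,150,60),(16,255,255),(0,0,640,400),60)
print([rect(cam,x,.099) for x in c],shares(.541,-.1517,.068,-28.5))
E
```

```text
[ 0.54179646 -0.15283259  0.06874092] [-1.79957591e+02 -9.39950049e-02 -2.89287444e+01] [-0.03556308 -0.58777826  0.62661811] [-0.01532874 -0.03973832 -0.04027247]
[array([ 560.5, -163.3,   11.5,   33.1,   60.7]), array([ 525.7, -144.1,   10.8,   15.6,   60.5])] [-0.005 -0.002  0.003 -0.007]
```

View pics/w2.png

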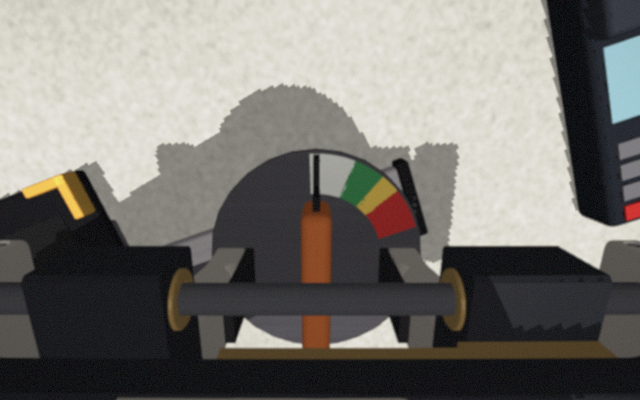

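The bar sits at (316,270), centred between the fingers, with the pointer at the start of white. Now I close.

Call:
step_arm(plan=[[0, 0, 0, 0, 30], [0, 0, 0, 0, 20], [0, 0, 0, 0, 8], [0, 0, 0, 0, 8], [0, 0, 0, 0, 8], [0, 0, 0, 0, 8], [0, 0, 0, 0, 8], [0, 0, 0, 0, 8]], newtons=50)

```text
time_s: 4.25
tcp_pos: [0.5414, -0.1526, 0.0676]
eef_rot: [-179.9, -0.0, -29.0]
contact_force: [0.4, 8.0, -0.2]
gripper_width: 0.0128
gripper_force: 32.1
```

Call:
step_arm(plan=[[0, 0.003, 0, 0, 5], [0, 0.003, 0, 0, 5], [0, 0.003, 0, 0.06, 5], [0, 0.003, 0, 0.12, 5], [0, 0.003, 0, 0.18, 5], [0, 0.003, 0, 0.24, 5], [0, 0.003, 0, 0.3, 5], [0, 0.003, 0, 0.3, 5]], newtons=60)

```text
time_s: 4.92
tcp_pos: [0.5411, -0.1528, 0.0676]
eef_rot: [-179.9, -0.0, -47.2]
contact_force: [0.5, 6.0, -0.7]
gripper_width: 0.0121
gripper_force: 60.0
```

```bash
python3 - <<'E'
from h import *
im,cam=grab('wrist');cv2.imwrite('pics/w3.png',im[:,:,::-1])
s=r.get_state();print(s['tcp_pos'],s['eef_rot'],s['contact_force'],s['moment'],s['gripper_force'],s['gripper_width'])
k,c=blobs(im,(5,150,60),(16,255,255),(0,0,640,400),60)
print([rect(cam,x,.099) for x in c])
E
```

```text
[ 0.54115534 -0.15277788  0.0675819 ] [-1.79922078e+02 -4.48989556e-03 -4.69919256e+01] [1.08358862 5.47933879 0.13273559] [ 2.06270656 -0.30310613  0.29306901] 60.03229111433029 0.012053105081986733
[array([ 555.9, -169.6,   11.9,   33.2,   42.9]), array([ 528.9, -140.5,   11.5,   15.4,   42.9])]
```

View pics/w3.png

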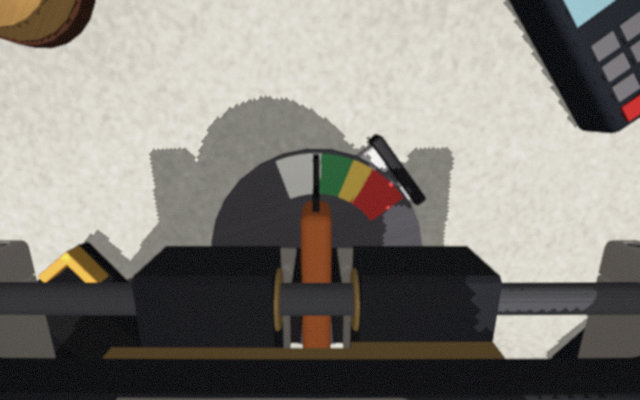

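The pointer at (316,180) is at the end of white and the dial hasn't turned along. Another 11° puts it mid-green, and then I hold it there.

Call:
step_arm(plan=[[0, 0, 0, 0.06, 5], [0, 0, 0, 0.12, 5], [0, 0, 0, 0.18, 5], [0, 0, 0, 0.18, 5], [0, 0, 0, 0.18, 5], [0, 0, 0, 0.18, 5]])

```text
time_s: 5.47
tcp_pos: [0.541, -0.1529, 0.0676]
eef_rot: [-179.9, 0.0, -57.7]
contact_force: [1.2, 5.8, 0.1]
gripper_width: 0.0119
gripper_force: 60.1
```

```bash
python3 - <<'E'
from h import *
im,cam=grab('wrist');cv2.imwrite('pics/w4.png',im[:,:,::-1][130:260,200:440].repeat(2,0).repeat(2,1))
s=r.get_state();print(s['eef_rot'],s['contact_force'],s['moment'],s['gripper_width'])
k,c=blobs(im,(5,150,60),(16,255,255),(0,0,640,400),60)
print([rect(cam,x,.099) for x in c])
E
```

```text
[-1.79943245e+02  1.18687929e-02 -5.76843285e+01] [-0.00823169  5.49467225  0.5504551 ] [ 2.05655932 -0.16808341  0.36172817] 0.011834591105214273
[array([ 552.4, -172.1,   12. ,   32.9,   33. ]), array([ 531.1, -138.9,   11.5,   15.4,   32.4])]
```

View pics/w4.png

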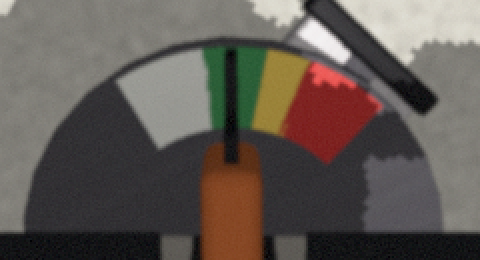

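The pointer at (232,100) in the crop is mid-green. I hold for two seconds, then turn back under control and release.

Call:
step_arm(plan=[[0, 0, 0, 0, 5], [0, 0, 0, 0, 5], [0, 0, 0, 0, 5], [0, 0, 0, 0, 5], [0, 0, 0, 0, 5], [0, 0, 0, 0, 5], [0, 0, 0, 0, 5], [0, 0, 0, 0, 5], [0, 0, 0, 0, 5], [0, 0, 0, 0, 5], [0, 0, 0, 0, 5], [0, 0, 0, 0, 5]])

```text
time_s: 6.52
tcp_pos: [0.541, -0.1529, 0.0676]
eef_rot: [-179.9, 0.0, -57.7]
contact_force: [0.8, 5.5, 0.2]
gripper_width: 0.0118
gripper_force: 60.1
```

Call:
step_arm(plan=[[0, 0, 0, 0, 5], [0, 0, 0, 0, 5], [0, 0, 0, 0, 5], [0, 0, 0, 0, 5], [0, 0, 0, 0, 5], [0, 0, 0, 0, 5], [0, 0, 0, 0, 5], [0, 0, 0, 0, 5], [0, 0, 0, 0, 5], [0, 0, 0, 0, 5], [0, 0, 0, 0, 5], [0, 0, 0, 0, 5]])

```text
time_s: 7.52
tcp_pos: [0.541, -0.1529, 0.0676]
eef_rot: [-179.9, 0.0, -57.7]
contact_force: [0.7, 5.5, 0.2]
gripper_width: 0.0119
gripper_force: 60.1
```

Call:
step_arm(plan=[[0, 0, 0, -0.08, 5], [0, 0, 0, -0.16, 5], [0, 0, 0, -0.24, 5], [0, 0, 0, -0.32, 5], [0, 0, 0, -0.4, 5], [0, 0, 0, -0.45, 5], [0, 0, 0, -0.47, 5], [0, 0, 0, -0.47, 5], [0, 0, 0, -0.47, 30], [0, 0, 0, -0.47, 60], [0, 0, 0, -0.47, 60], [0, 0, 0, -0.47, 60]])

```text
time_s: 8.52
tcp_pos: [0.5404, -0.1539, 0.0675]
eef_rot: [180.0, 0.0, -29.6]
contact_force: [-0.5, 0.4, 0.4]
gripper_width: 0.0328
gripper_force: 0.0
```

Call:
step_arm(plan=[[0, 0, 0, 0, 80], [0, 0, 0, 0, 80], [0, 0, -0.1, 0, 80], [0, 0, -0.2, 0, 80], [0, 0, -0.3, 0, 80], [0, 0, -0.4, 0, 80], [0, 0, -0.5, 0, 80], [0, 0, -0.64, 0, 80], [0, 0, -0.64, 0, 80]])

```text
time_s: 9.27
tcp_pos: [0.5436, -0.1546, 0.2347]
eef_rot: [-179.8, -0.5, -29.5]
contact_force: [1.7, -0.6, 1.7]
gripper_width: 0.0797
gripper_force: 0.0
```

```bash
python3 - <<'E'
from h import *
im,cam=grab('wrist')
k,c=blobs(im,(5,150,60),(16,255,255),(250,100,450,300),60)
print([rect(cam,x,.099) for x in c])
im,cam=grab('top')
print('handle',[rect(cam,c,.099) for c in blobs(im,(5,150,100),(14,255,255),(350,170,400,225),5)[1]])
s=r.get_state();print(s['tcp_pos'],s['eef_rot'],s['time_s'])
print(shares(.531,-.346,.24,-10))
E
```

```text
[array([ 556.9, -161. ,   11.1,   33.5,   60.7]), array([ 522. , -141.7,   10.6,   30.3,   60.7])]
handle [array([ 517.7, -138.4,    9.8,   16.6,   43.9])]
[ 0.54127109 -0.15378668  0.22925221] [-1.79889736e+02 -1.72791070e-01 -2.95773390e+01] 9.3667
[ 0.344  0.689 -0.043 -0.326]
```

The handle has sprung back to -29.3°, where it started. Next I look at the terminal from near.

Call:
step_arm(plan=[[0.08, 0.15, -0.1, -0.1, 80], [0.08, 0.3, -0.12, -0.2, 80], [0.08, 0.45, -0.12, -0.3, 80], [0.08, 0.6, -0.12, -0.33, 80], [0.08, 0.7, -0.12, -0.33, 80], [0.08, 0.77, -0.12, -0.33, 80], [0.08, 0.79, -0.12, -0.33, 80], [0.08, 0.79, -0.12, -0.33, 80], [0.08, 0.79, -0.12, -0.33, 80], [0.08, 0.79, -0.12, -0.33, 80]])

```text
time_s: 10.2
tcp_pos: [0.4608, -0.3346, 0.257]
eef_rot: [-180.0, 0.0, -9.7]
contact_force: [-0.0, 0.6, -0.2]
gripper_width: 0.0802
gripper_force: 0.0
```

```bash
python3 - <<'E'
from h import *
im,cam=grab('wrist');cv2.imwrite('pics/w5.png',im[:,:,::-1])
s=r.get_state();print(s['tcp_pos'],s['eef_rot'])
E
```

```text
[ 0.46095412 -0.33450979  0.25721924] [-1.79986766e+02  2.44551873e-02 -9.70942794e+00]
```

View pics/w5.png

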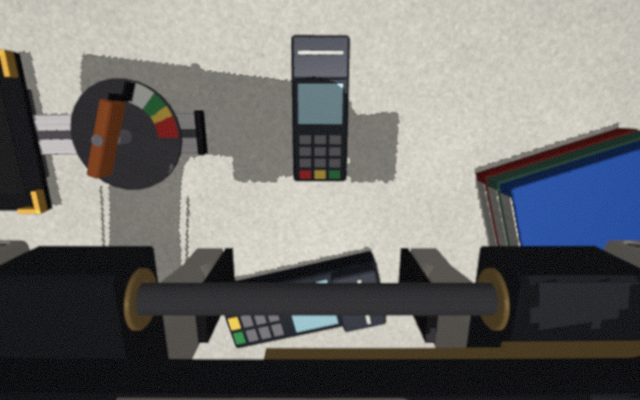

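The terminal's top face spans (292..348, 37) at the hump and (297..347, 181) at the key end, well aligned with the tool.

```bash
python3 - <<'E'
from h import *
im,cam=grab('wrist')
p=cast(cam,[[297,181],[347,181]],.03);q=cast(cam,[[292,37],[348,37]],.042)
print(p.round(4),q.round(4),np.linalg.norm(p[0]-p[1]),np.linalg.norm(q[0]-q[1]))
a,b=p.mean(0)[:2],q.mean(0)[:2];d=b-a;L=np.linalg.norm(d);yaw=np.degrees(np.arctan2(d[1],d[0]));c=a+d/L*.075
print(L,yaw,(a+b)/2,c)
print(shares(*c,.12,yaw),shares(*c,.024,yaw))
E
```

```text
[[ 0.4597 -0.3122  0.03  ]
 [ 0.4504 -0.3668  0.03  ]] [[ 0.6021 -0.3344  0.042 ]
 [ 0.593  -0.3878  0.042 ]] 0.05541948623160254 0.054192474519456565
0.14412384056439512 -8.619651982846195 [ 0.52627537 -0.35029342] [ 0.52918026 -0.35073376]
[ 0.28   0.018  0.549 -0.018] [ 0.28   0.018  0.933 -0.018]
```

Call:
step_arm(plan=[[0.15, 0.017, 0, -0.008, 84], [0.27, 0.017, 0.12, -0.008, 84], [0.27, 0.017, 0.25, -0.008, 84], [0.27, 0.017, 0.38, -0.008, 84], [0.27, 0.017, 0.5, -0.008, 84], [0.27, 0.017, 0.62, -0.008, 84], [0.27, 0.017, 0.74, -0.008, 84], [0.27, 0.017, 0.84, -0.008, 84], [0.27, 0.017, 0.92, -0.008, 84], [0.27, 0.017, 0.96, -0.008, 84], [0.27, 0.017, 0.985, -0.008, 84], [0.27, 0.017, 0.985, -0.008, 84]])

```text
time_s: 11.3
tcp_pos: [0.5262, -0.3504, 0.0104]
eef_rot: [-180.0, 0.1, -9.2]
contact_force: [-0.4, 0.2, -0.5]
gripper_width: 0.084
gripper_force: 0.0
```

Call:
step_arm(plan=[[0, 0, 0, 0, 70], [0, 0, 0, 0, 60], [0, 0, 0, 0, 52], [0, 0, 0, 0, 52], [0, 0, 0, 0, 52], [0, 0, 0, 0, 52], [0, 0, 0, 0, 52], [0, 0, 0, 0, 52]], newtons=25)

```text
time_s: 11.97
tcp_pos: [0.5269, -0.3511, 0.0124]
eef_rot: [180.0, -0.1, -9.3]
contact_force: [-0.1, 1.9, 7.0]
gripper_width: 0.0597
gripper_force: 25.0
```

Gripped at 59.7 mm. Lift.

Call:
step_arm(plan=[[0, 0, -0.03, 0, 50], [0, 0, -0.08, 0, 50], [0, 0, -0.16, 0, 50], [0, 0, -0.26, 0, 50], [0, 0, -0.38, 0, 50], [0, 0, -0.5, 0, 50], [0, 0, -0.6, 0, 50], [0, 0, -0.66, 0, 50], [0, 0, -0.68, 0, 50], [0, 0, -0.68, 0, 50]], newtons=35)

```text
time_s: 12.8
tcp_pos: [0.5265, -0.3511, 0.1825]
eef_rot: [180.0, -0.1, -9.3]
contact_force: [-1.1, -0.8, -3.9]
gripper_width: 0.0596
gripper_force: 35.0
```

```bash
python3 - <<'E'
from h import *
im,cam=grab('wrist');cv2.imwrite('pics/w6.png',im[:,:,::-1])
s=r.get_state();print({k:np.round(s[k],4) for k in('tcp_pos','eef_rot','contact_force','moment','gripper_width')})
print(shares(.4675,.0059,.2,-9.1))
E
```

```text
{'tcp_pos': array([ 0.5258, -0.3507,  0.1809]), 'eef_rot': array([-1.799664e+02,  1.830000e-02, -9.309000e+00]), 'contact_force': array([-0.7089,  0.608 , -3.8541]), 'moment': array([0.014 , 0.0285, 0.0424]), 'gripper_width': np.float64(0.0593)}
[-0.461 -1.37  -0.076 -0.003]
```

View pics/w6.png

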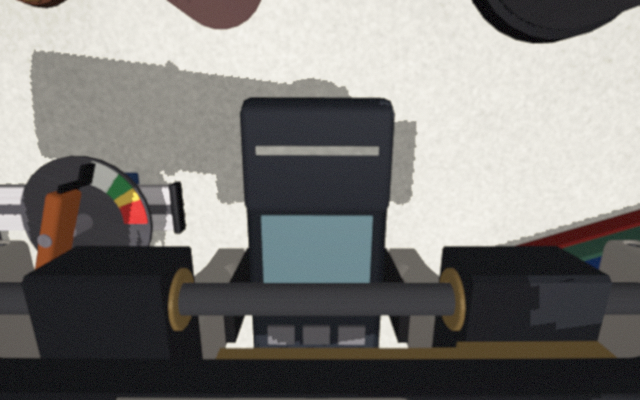

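The terminal hangs level in the fingers. Its hump's far edge is at row 99, columns 243..393, and the screen starts at row 215. From that I get its centre relative to the TCP.

```bash
python3 - <<'E'
from h import *
im,cam=grab('wrist');T=tool();Ti=np.linalg.inv(T)
zt=T[2,3]-.0124+.042
for nm,px,z in(('hump far',[[243,100],[393,100]],zt),('hump near',[[249,207],[390,207]],zt)):
    p=cast(cam,px,z);print(nm,((np.c_[p,[1,1]]@Ti.T)[:,:2]*1000).round(1))
im,cam=grab('top')
c=blobs(im,(20,120,80),(32,255,255),(285,150,340,235),3)[1]
print([rect(cam,x,.036) for x in c])
E
```

```text
hump far [[ 75.3 -26. ]
 [ 75.3  26.8]]
hump near [[ 36.2 -25.9]
 [ 36.2  27.9]]
[array([643.9,  21.4,  25. ,  22.8,  89.4]), array([496.8,  50.9,  30.2,  17.7,  36.4]), array([633.2, -34.9,  22.5,  22.8,  89.4]), array([486.6, -14.1,  16.8,  30.1,  34.3])]
```

Call:
step_arm(plan=[[-0.033, -0.08, -0.06, 0, 50], [-0.033, -0.2, -0.08, 0, 50], [-0.033, -0.33, -0.08, 0, 50], [-0.033, -0.46, -0.08, 0, 50], [-0.033, -0.57, -0.08, 0, 50], [-0.033, -0.66, -0.08, 0, 50], [-0.033, -0.72, -0.08, 0, 50], [-0.033, -0.75, -0.08, 0, 50], [-0.033, -0.75, -0.08, 0, 50]])

```text
time_s: 13.7
tcp_pos: [0.548, -0.1632, 0.1999]
eef_rot: [180.0, 0.1, -9.2]
contact_force: [-0.6, 0.2, -3.8]
gripper_width: 0.0596
gripper_force: 35.0
```

Call:
step_arm(plan=[[-0.033, -0.08, 0, 0, 50], [-0.033, -0.2, 0, 0, 50], [-0.033, -0.33, 0, 0, 50], [-0.033, -0.44, 0, 0, 50], [-0.033, -0.54, 0, 0, 50], [-0.033, -0.61, 0, 0, 50], [-0.033, -0.66, 0, 0, 50], [-0.033, -0.685, 0, 0, 50], [-0.033, -0.685, 0, 0, 50], [-0.033, -0.685, 0, 0, 50], [-0.033, -0.685, 0, 0, 50]])

```text
time_s: 14.62
tcp_pos: [0.5677, 0.0047, 0.2011]
eef_rot: [180.0, 0.0, -9.3]
contact_force: [-0.3, -0.2, -3.6]
gripper_width: 0.0598
gripper_force: 35.0
```

```bash
python3 - <<'E'
from h import *
s=r.get_state();print({k:np.round(s[k],4) for k in('tcp_pos','eef_rot','contact_force','gripper_width')})
im,cam=grab('wrist')
print([rect(cam,x,.036) for x in blobs(im,(18,120,60),(34,255,255),(0,0,640,400),20)[1]])
print(shares(.5675,.0059,.0374,-9.1))
E
```

```text
{'tcp_pos': array([0.5677, 0.0047, 0.2011]), 'eef_rot': array([ 1.799803e+02,  2.490000e-02, -9.342000e+00]), 'contact_force': array([-0.2531, -0.1617, -3.5635]), 'gripper_width': np.float64(0.0598)}
[array([374.5, -73.5, 430.5,  20.9,  80.8]), array([721. , 178.2,  76.3,  64.8,  86.9]), array([ 4.293e+02, -1.147e+02,  7.290e+01,  2.330e+01,  3.000e-01]), array([475.5, 163. ,  23.2,  73.4,  71.1]), array([759.9, 212. ,   7.1,   9.9,   3.7]), array([ 549.9, -211.5,   10.5,    5.1,   22.6])]
[-0.001 -0.005  0.655 -0.004]
```

Call:
step_arm(plan=[[-0.001, -0.005, 0.1, 0, 50], [-0.001, -0.005, 0.2, 0, 50], [-0.001, -0.005, 0.3, 0, 50], [-0.001, -0.005, 0.4, 0, 50], [-0.001, -0.005, 0.48, 0, 50], [-0.001, -0.005, 0.53, 0, 50], [-0.001, -0.005, 0.56, 0, 50], [-0.001, -0.005, 0.58, 0, 50], [-0.001, -0.005, 0.6, 0, 50], [-0.001, -0.005, 0.62, 0, 50], [-0.001, -0.005, 0.63, 0, 50], [-0.001, -0.005, 0.63, 0, 50]])

```text
time_s: 15.67
tcp_pos: [0.5678, 0.0069, 0.0437]
eef_rot: [-180.0, 0.0, -9.3]
contact_force: [-0.5, -0.0, -2.8]
gripper_width: 0.0599
gripper_force: 35.0
```

Call:
step_arm(plan=[[0, 0, 0.005, 0, 50], [0, 0, 0.01, 0, 50], [0, 0, 0.015, 0, 50], [0, 0, 0.02, 0, 50], [0, 0, 0.022, 0, 50], [0, 0, 0.022, 0, 50]])

```text
time_s: 16.17
tcp_pos: [0.5679, 0.007, 0.0382]
eef_rot: [180.0, -0.0, -9.3]
contact_force: [-1.2, -0.4, -4.7]
gripper_width: 0.0595
gripper_force: 35.0
```

Call:
step_arm(plan=[[0, 0, 0.003, 0, 50], [0, 0, 0.006, 0, 50], [0, 0, 0.008, 0, 50], [0, 0, 0.008, 0, 50]])

```text
time_s: 16.5
tcp_pos: [0.5683, 0.007, 0.0368]
eef_rot: [-180.0, -0.1, -9.3]
contact_force: [-1.8, -0.5, 3.8]
gripper_width: 0.0596
gripper_force: 35.0
```

Contact. Release and rise.

Call:
step_arm(plan=[[0, 0, 0, 0, 62], [0, 0, 0, 0, 66], [0, 0, 0, 0, 72], [0, 0, 0, 0, 80], [0, 0, 0, 0, 80], [0, 0, 0, 0, 80]])

```text
time_s: 17.0
tcp_pos: [0.5679, 0.007, 0.0363]
eef_rot: [-180.0, -0.0, -9.3]
contact_force: [0.1, 0.1, -0.0]
gripper_width: 0.0792
gripper_force: 0.0
```

Call:
step_arm(plan=[[0, 0, -0.03, 0, 80], [0, 0, -0.08, 0, 80], [0, 0, -0.16, 0, 80], [-0.05, 0, -0.28, 0, 80], [-0.12, 0, -0.4, 0, 80], [-0.25, 0, -0.52, 0, 80], [-0.35, 0, -0.64, 0, 80], [-0.4, 0, -0.75, 0, 80], [-0.4, 0, -0.8, 0, 80], [-0.4, 0, -0.8, 0, 80], [-0.4, 0, -0.8, 0, 80]])

```text
time_s: 17.92
tcp_pos: [0.4693, 0.0234, 0.2376]
eef_rot: [-179.9, -0.1, -9.3]
contact_force: [-0.7, -0.6, -0.5]
gripper_width: 0.0802
gripper_force: 0.0
```

```bash
python3 - <<'E'
from h import *
im,cam=grab('wrist');cv2.imwrite('pics/w7.png',im[:,:,::-1])
s=r.get_state();print(s['tcp_pos'],s['contact_force'],s['time_s'])
print([rect(cam,x,.036) for x in blobs(im,(18,120,60),(34,255,255),(150,0,500,260),20)[1]])
E
```

```text
[0.46892623 0.02315393 0.23637561] [ 0.17356159 -0.05217327  0.04326815] 17.9667
[array([489. , -10.2,  25.3,  25.4,  80.8]), array([498.3,  46.5,  26.1,  25.4,  80.7]), array([502.5,  18.6,  13.2,  10. ,  80.7]), array([622.3, -40.9,   6.4,  14.2,  82.7]), array([634.5,  34. ,   6.4,  14.1,  80.6])]
```

View pics/w7.png

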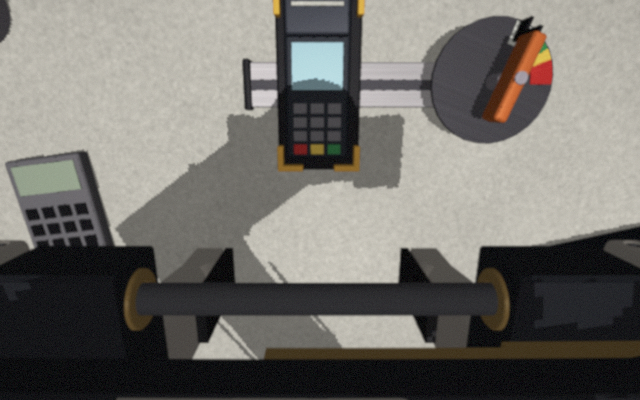

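The terminal lies between all the lips, keys up, from about (318,0) down to (318,165). The near lips put the cradle centre at (566,6.5) against the terminal at (568,7). The handle is at rest and the arm is clear.

```bash
python3 -c "
from plant import workorder
print(workorder.close_job())"
```

```text
the job is handed in; nothing more can be done
None
```

The job is handed in: I held the handle mid-green for over two seconds with the dial still, it sprang back to rest, and the terminal lies keys up between the cradle's lips, about 2–3 mm off centre by my measurement; the judge's result was not shown.

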